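# Lean the wiped blue preparation board on the drying stand

### The job

The blue preparation board has just been wiped: take it out of the white rack and lean it to dry on the steel stand, its lower edge down in the channel behind the yellow lip, its back resting on the upright panel and about centred along the stand. Leave it leaning there by itself, and leave the green and white boards standing in the rack.

Things in the scene. Friction and masses are not known exactly. Their poses are not given: they have to be found in the camera images.
- blue_center (a point): flat blue plastic board, 110 wide (own x), 12 thick (own y), 145 mm tall (own z, up); point: its centre, 72.5 mm from top and bottom. 0.13 to 0.23 kg. Stands upright in one of 3 slots, 75 mm apart, of a fixed white rack, boards parallel, in any order; slot 15 mm wide, floor 10 mm, fins 50 mm above table. Its upper part is free to pinch from above; lift it 150 mm to pass over its neighbours.
- stand: fixed stand, left or right of the rack, 200 mm long (own x). Origin mid-length at table height; y from lip to panel, z up. mm: yellow lip y -54 to -46, top z 28; channel y -46 to -12, floor z 8; grey step y -12 to 10, top z 22; panel y 10 to 18, top z 92; ribs behind to y 42. Foot in channel, a board leans to +y on the panel's top edge, 15 to 28 deg off vertical.
- green_center (a point): flat lime green plastic board, 110 wide (own x), 12 thick (own y), 145 mm tall (own z, up); point: its centre, 72.5 mm from top and bottom. Stands in another slot of the rack; to be left there.
- white_center (a point): flat white plastic board, 110 wide (own x), 12 thick (own y), 145 mm tall (own z, up); point: its centre, 72.5 mm from top and bottom. Stands in another slot of the rack; to be left there.
Mind the look-alikes: they are no part of the job. There is more than one size of the part that bears blue_center; the job needs the larger.

How it is judged (in metres and radians):
At the end, for the whole second after the job is handed in: Blue board at rest leaning on the panel, foot in the channel: tilt 0.19 to 0.56 rad from vertical; centre in the stand's frame x within 45 mm, y -22 to 14 mm, z 66 to 88 mm; width parallel to the stand within 0.21 rad; slower than 0.02 m/s and 0.1 rad/s (x of blue_center in the frame of stand between -0.045 and 0.045 m and y of blue_center in the frame of stand between -0.022 and 0.014 m and z of blue_center in the frame of stand between 0.066 and 0.088 m and angle between blue_center's own z axis and vertical between 0.19 and 0.56 rad and angle between the x axis of blue_center and the x axis of stand, either way round below 0.21 rad and linear speed of blue_board below 0.02 m/s and angular speed of blue_board below 0.1 rad/s); the robot touches nothing.
It fails at once if the green board is pulled up, knocked over or shifted by more than 30 mm (distance of green_center from where it was at the start of the episode above 0.03 m).
It fails at once if the white board is pulled up, knocked over or shifted by more than 30 mm (distance of white_center from where it was at the start of the episode above 0.03 m).
It also fails if it takes over 42 s, if anything falls off the work surface, if the arm or the gripper's body presses on something with over 40 N, if the wrist force passes 120 N, or if a joint passes its speed limit or range.

### The arm

A 6-joint arm with a two-finger parallel gripper is mounted at the origin on the work surface. World frame = base frame: x ahead of the robot, y to its left, z up, the work surface at z = 0. Lengths are in mm, angles in rad, forces in N, time in s.
With the tool pointing down it reaches from about 300 to 825 mm from the base axis. Payload 5.4 kg.
Tool frame: the origin (TCP) lies at the very end of the fingers, on their centre line; the grasp point (between the pads) lies 19 mm behind it; y points along the fingers, x is the direction in which the jaws open and shut, and the axes are right-handed (so a half turn about y gives the same grasp; the last joint's range is limited). The gripper opens to 92 mm and grips with 3 to 60 N. Pads are 20 mm wide; open, the fingers measure 128 mm over their backs; the gripper's body (75 mm by 189 mm) begins 69 mm behind the grasp point.
Start: joints at [1.095, 0.158, 1.597, -0, 1.386, -0.21], TCP at [151.052, 554.788, 214.601] pointing down, gripper open.
Joint ranges: [-2.91, 2.91], [-0.94, 2.29], [0.18, 2.7], [-1.29, 4.43], [0.17, 2.64], [-3, 3]. Speed limits (rad/s): [2.57, 2.57, 3.14, 3.14, 3.14, 3.14].

### API

Orientations are given as [roll, pitch, yaw] about the fixed x, y, z axes, in that order (R = Rz(yaw) Ry(pitch) Rx(roll)).
In Python, from bench import robot gives the robot as it stands.
- The arm moves only by the shell command python3 -m pendant 'ROWS'. ROWS is JSON, a list of rows, each a list of 5 numbers: the shift along the tool's x, y, z in m, then the turn about the tool's y in rad, then the finger opening in m, from 0 to 0.0919. In form: [[x, y, z, roll, grip], ...]. A call has exactly 5 rows; each row shifts and turns the pose as measured when the row begins, along the tool's axes as they then stand; what a row does not reach is not made up. A row lasts 1/8 s, in which the tool goes at most 62.5 mm and 10.7 degrees, less where a joint would pass 70% of its speed; a pose out of reach is approached as far as the arm can. A call is refused whole if a number of a shift passes 0.0625 or a number of a turn 0.188, either way. A call with a gripper value outside its range is refused whole. The fingers move at their own pace and stop on an object; the grip force is fixed at half the most. Time passes only in rows, so rows that do not move let the fingers close, or fill a call up. It gives the time, the measured TCP pose, the force and the opening at its end, in the units of the state.
- robot.read_state(): the state, without advancing time (a new reading comes with each control period).
- robot.capture(name): name is "scene" or "top" or "wrist"; returns the picture (420x560x3 uint8, red, green, blue); there is no depth.
- robot.camera_params(name): a dict with "fx", "fy", "cx", "cy" (pixels), "dist" ([k1, k2, p1, p2, k3] as OpenCV has them; the pictures are not rectified), "extrinsics" (4x4, takes a point from world to camera coordinates). Camera axes: x right, y up, looking along -z (the intrinsics and any distortion apply to the point x, -y, -z); pixel columns grow to the right and rows downward; lengths in mm; the calibration is good to about 2 mm. A picture is of the moment at which its call begins: read the wrist's pose just before it. camera_params takes no time and is no camera call; for the wrist camera it gives the pose at the moment of the call.
- robot.sign_off(): hands the job in, once; it reports no verdict.
The state is a dict: "clock": time; "joints": joint angles; "joint_velocities": joint speeds; "effort": joint torques, N m; "position": TCP position; "tool_rot": TCP orientation; "contact_force": force on the tool from outside, world axes, zero at the start; "ft_torque": the same for the moment, N m; "grip_width": finger opening in mm.
Only numpy, scipy, OpenCV 4.12 (cv2) and the standard library are available. Lean on these libraries where they do the work, as an engineer would, in place of code of your own. Each camera call takes 0.05 s, during which the arm holds its last target.

## Working session

There is one attempt and no reset: what is moved stays moved. The work goes in short steps, Python scripts to look and compute and a shell command to move; the robot and the scene stay as the last step left them, time stands still between calls to the robot, and variables do not carry over. Pictures are saved under pics/ and viewed, and the job is handed in when it is done.

```bash
mkdir -p pics; ls; python3 - <<'E'
from bench import robot
import cv2
s=robot.read_state();print({k:s[k] for k in('clock','position','tool_rot','grip_width','contact_force')})
for n in('scene','top'):
    im=robot.capture(n);cv2.imwrite(f'pics/{n}0.png',im[:,:,::-1])
    p=robot.camera_params(n);print(p)
E
```

```text
pics
{'clock': 0.0, 'position': array([150.80013314, 554.24745136, 213.66019212]), 'tool_rot': array([-1.57046942,  0.00175332,  1.30497653]), 'grip_width': 91.6465100251762, 'contact_force': array([-0.15481892,  0.06356516, -0.23877507])}
{'fx': 502.58030375754834, 'fy': 502.58030375754834, 'cx': 268.0687135431867, 'cy': 206.98805795013462, 'dist': array([-0.08497125,  0.        ,  0.        ,  0.        ,  0.        ]), 'extrinsics': array([[-5.76482827e-02,  9.98308494e-01,  7.53827903e-03,
         4.61790958e+01],
       [-7.40301428e-01, -4.78129458e-02,  6.70572679e-01,
         3.71158349e+02],
       [ 6.69798829e-01,  3.30767647e-02,  7.41805538e-01,
        -1.39936761e+03],
       [ 0.00000000e+00,  0.00000000e+00,  0.00000000e+00,
         1.00000000e+00]])}
{'fx': 498.7554091252781, 'fy': 498.7554091252781, 'cx': 276.0206152943102, 'cy': 204.55461921198008, 'dist': array([-0.05737277,  0.        ,  0.        ,  0.        ,  0.        ]), 'extrinsics': array([[ 3.24761750e-03, -9.99992373e-01, -2.16961902e-03,
        -2.94759657e+01],
       [ 9.93078530e-01,  2.97041673e-03,  1.17414691e-01,
        -6.07639318e+02],
       [-1.17407351e-01, -2.53592007e-03,  9.93080602e-01,
        -1.02012233e+03],
       [ 0.00000000e+00,  0.00000000e+00,  0.00000000e+00,
         1.00000000e+00]])}
```

View pics/scene0.png

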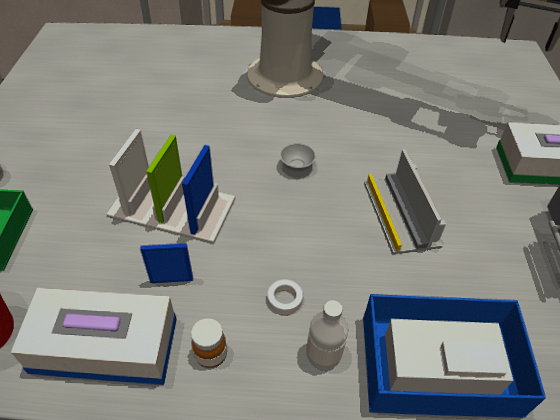

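View pics/top0.png

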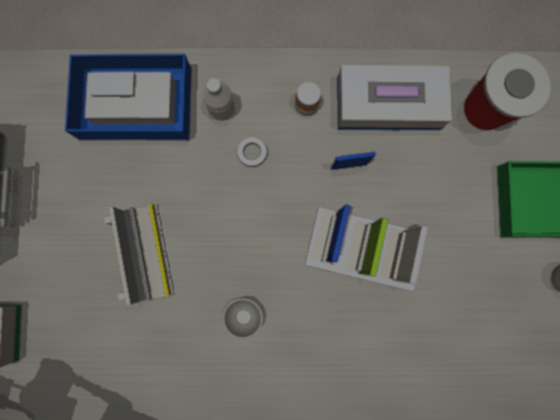

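The top view shows blue in several places. The tall board in the rack is at about (340,235), an upright small blue tile sits outside the rack at about (352,160), and there is a blue tray at (130,95) and a blue-based box at (393,97). The rack board is the one that stands in a slot. I'll confirm this with a crop and measure it.

```bash
cat > h.py <<'E'
import cv2,numpy as np
from bench import robot
from scipy.spatial.transform import Rotation as R
def ray(n,px,p=None):
    p=p or robot.camera_params(n);K=np.array([[p['fx'],0,p['cx']],[0,p['fy'],p['cy']],[0,0,1]])
    u=cv2.undistortPoints(np.array(px,float).reshape(-1,1,2),K,p['dist']).reshape(-1,2)
    E=p['extrinsics'];d=np.c_[u[:,0],-u[:,1],-np.ones(len(u))]@E[:3,:3]
    return -E[:3,:3].T@E[:3,3],d
def onz(n,px,z,p=None):
    o,d=ray(n,px,p);z=np.broadcast_to(z,len(d));return o+d*((z-o[2])/d[:,2])[:,None]
def proj(n,P,p=None):
    p=p or robot.camera_params(n);K=np.array([[p['fx'],0,p['cx']],[0,p['fy'],p['cy']],[0,0,1]])
    E=p['extrinsics'];c=np.array(P,float).reshape(-1,3)@E[:3,:3].T+E[:3,3]
    return cv2.projectPoints(c*[1,-1,-1],np.zeros(3),np.zeros(3),K,p['dist'])[0].reshape(-1,2)
E
python3 - <<'E'
from h import *
a=cv2.imread('pics/top0.png');b=cv2.imread('pics/scene0.png')
c1=cv2.resize(a[190:310,300:440],None,fx=5,fy=5,interpolation=cv2.INTER_CUBIC)
c2=cv2.resize(a[190:315,95:190],None,fx=4.5,fy=4.5,interpolation=cv2.INTER_CUBIC)
c3=cv2.resize(b[120:300,100:250],None,fx=3.3,fy=3.3,interpolation=cv2.INTER_CUBIC)
for i,c in enumerate((c1,c2,c3)):cv2.imwrite(f'pics/crop{i}.png',c)
print(c1.shape,c2.shape)
E
```

```text
(600, 700, 3) (562, 428, 3)
```

View pics/crop0.png

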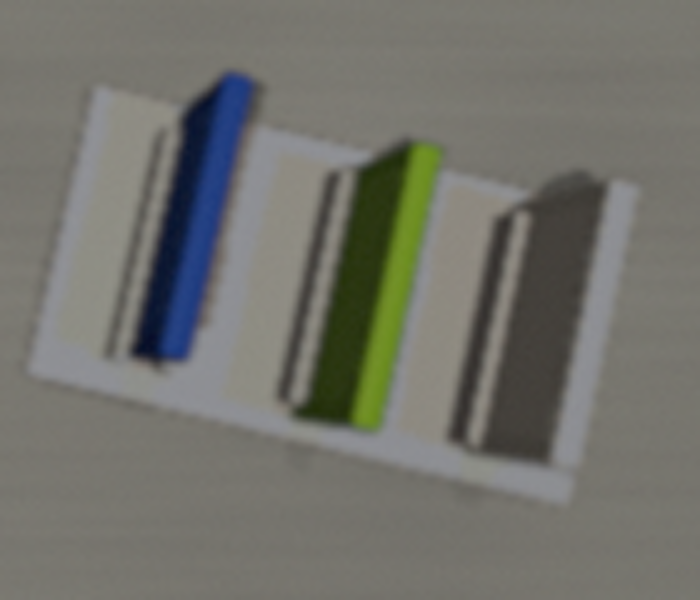

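View pics/crop1.png

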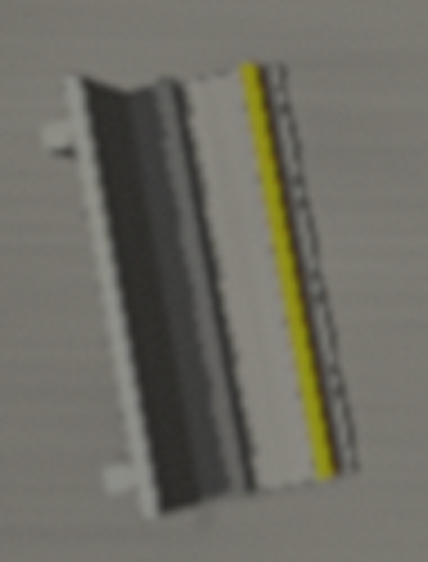

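View pics/crop2.png

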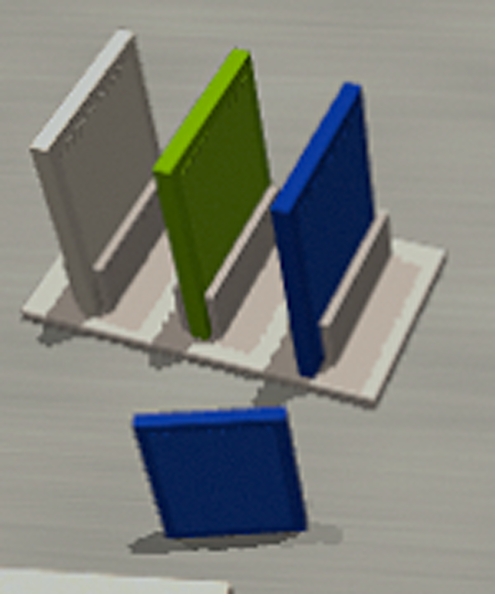

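The crops settle it. The rack board, whose top face runs in the top view from about (347,205) to (335,262), is clearly taller than the loose tile, so it is the larger one in a slot. Green and white are at about (379,247) and (412,255). The stand lies at about (140,255), with the lip on the right and the panel on the left. Next I'll measure the top faces with masks.

```bash
python3 - <<'E'
from h import *
a=cv2.imread('pics/top0.png');hsv=cv2.cvtColor(a,cv2.COLOR_BGR2HSV)
def rect(m,name,z):
    n,l,st,c=cv2.connectedComponentsWithStats(m.astype(np.uint8))
    k=1+np.argmax(st[1:,4]);ys,xs=np.where(l==k)
    box=cv2.boxPoints(cv2.minAreaRect(np.c_[xs,ys].astype(np.float32)))
    P=onz('top',box,z);e=[np.linalg.norm(P[i]-P[i-1]) for i in(1,2)]
    i=1 if e[0]>e[1] else 2
    d=P[i]-P[i-1];d*=np.sign(d[0])
    print(name,len(xs),box.round(1).tolist(),'ctr',P.mean(0).round(1),'size',np.round(e,1),'dir deg',np.degrees(np.arctan2(d[1],d[0])).round(2))
    return P.mean(0),d
roi=np.zeros(a.shape[:2],bool);roi[195:275,320:360]=1
blue=(hsv[...,0]>100)&(hsv[...,0]<130)&(hsv[...,1]>120)&roi
v=hsv[...,2];print(np.percentile(v[blue],[5,25,50,75,95]))
bc,bd=rect(blue&(v>110),'bluetop',155)
rect((hsv[...,0]>30)&(hsv[...,0]<50)&(hsv[...,1]>120)&(v>110),'greentop',155)
y=(hsv[...,0]>22)&(hsv[...,0]<34)&(hsv[...,1]>140);y[:,:100]=0;y[:,190:]=0
lc,ld=rect(y,'lip',28)
# panel top from crop corners
px=np.array([[72,78],[148,512],[158,512],[82,78]])/4.5+[95,190]
Q=onz('top',px,92);print('panel',Q.round(1).tolist(),Q.mean(0));d=Q[0]-Q[1];print(np.degrees(np.arctan2(d[1],d[0])))
th=np.arctan2(ld[1],ld[0]);X=np.array([np.cos(th),np.sin(th)]);Y=np.array([-X[1],X[0]])
print('stand origin from lip',lc[:2]+50*Y,'from panel',Q.mean(0)[:2]-14*Y)
# check in scene
O=np.r_[lc[:2]+50*Y,0]
def S(x,y,z):return O+np.r_[X*x+Y*y,z]
b=cv2.imread('pics/scene0.png')
for P,c in [((S(s*100,-50,28)),(0,0,255)) for s in(1,-1)]+[(S(s*100,14,92),(255,0,255)) for s in(1,-1)]:
    u=proj('scene',P)[0];cv2.circle(b,tuple(int(t) for t in u.round()),2,c,-1)
h=bd/np.linalg.norm(bd)
for s in(55,-55):
    u=proj('scene',bc+h*s)[0];cv2.circle(b,tuple(int(t) for t in u.round()),2,(0,0,255),-1)
cv2.imwrite('pics/chk.png',cv2.resize(b[120:270,150:460],None,fx=2.5,fy=2.5,interpolation=cv2.INTER_CUBIC))
M=R.from_euler('xyz',robot.read_state()['tool_rot']).as_matrix();print(M.round(3))
E
```

```text
[ 48.  52. 110. 127. 131.]
bluetop 275 [[332.1000061035156, 260.1000061035156], [345.20001220703125, 204.60000610351562], [349.8999938964844, 205.6999969482422], [336.79998779296875, 261.20001220703125]] ctr [ 541.1 -149.4  155. ] size [106.8   9.1] dir deg -13.82
greentop 294 [[369.8999938964844, 274.29998779296875], [382.5, 218.1999969482422], [387.6000061035156, 219.39999389648438], [375.0, 275.3999938964844]] ctr [ 515.2 -219.6  155. ] size [107.4   9.7] dir deg -13.75
lip 357 [[148.1999969482422, 204.3000030517578], [152.0, 203.60000610351562], [169.1999969482422, 294.6000061035156], [165.39999389648438, 295.29998779296875]] ctr [513.  221.1  28. ] size [  8.4 196.7] dir deg 12.34
panel [[594.4, 305.0, 92.0], [403.1, 263.9, 92.0], [403.1, 259.5, 92.0], [594.5, 300.5, 92.0]] [498.77102119 282.21907436  92.        ]
12.123120623458428
stand origin from lip [502.33478815 269.89765685] from panel [501.76360259 268.54265464]
[[ 0.263 -0.001 -0.965]
 [ 0.965 -0.001  0.263]
 [-0.002 -1.     0.   ]]
```

View pics/chk.png

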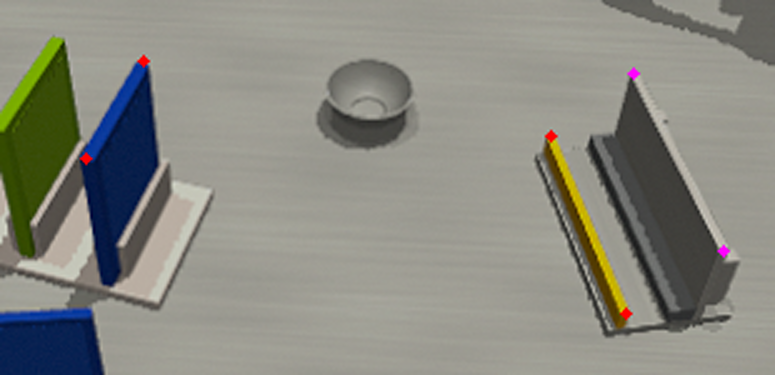

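Measured so far, both views agreeing to about 1–2 mm:
- **Blue board:** top centre (541, −149), width direction −13.8°.
- **Stand:** origin (502, 269), x axis at +12.2°.

Now I'll move towards the blue board at the present height.

```bash
python3 -m pendant '[[-0.042,0,-0.041,0,0.05],[-0.042,0,-0.041,0,0.05],[-0.042,0,-0.041,0,0.05],[-0.042,0,-0.041,0,0.05],[-0.042,0,-0.041,0,0.05]]'
python3 -m pendant '[[-0.042,0,-0.041,0,0.05],[-0.042,0,-0.041,0,0.05],[-0.042,0,-0.041,0,0.05],[-0.042,0,-0.041,0,0.05],[-0.042,0,-0.041,0,0.05]]'
cat >> h.py <<'E'
def delta(t,yaw=None):
    s=robot.read_state();M=R.from_euler('xyz',s['tool_rot']).as_matrix()
    a=np.degrees(np.arctan2(M[1,0],M[0,0]))
    print('t',round(s['clock'],2),'pos',s['position'].round(1),'tool y',M[:,1].round(3),'jaw deg',a.round(2),'F',s['contact_force'].round(1),'w',round(s['grip_width'],1))
    print('go tool xyz mm',(M.T@(np.array(t)-s['position'])).round(1),'roll',None if yaw is None else round(-np.radians(yaw-a),3))
E
python3 -c "
from h import *
delta([541.1,-149.4,214],76.2)"
```

```text
clock: 0.72
position: [295.0, 292.5, 211.4]
tool_rot: [-1.57, 0.005, 1.313]
contact_force: [0.9, -0.9, 0.6]
grip_width: 50.1
clock: 1.35
position: [441.9, 28.1, 211.3]
tool_rot: [-1.571, 0.003, 1.313]
contact_force: [-0.1, 0.7, 0.1]
grip_width: 49.9
t 1.35 pos [441.9  28.1 211.3] tool y [-0.001 -0.003 -1.   ] jaw deg 75.22 F [-0.1  0.7  0.1] w 49.9
go tool xyz mm [-146.3   -2.2 -141.2] roll -0.017
```

```bash
python3 -m pendant '[[-0.042,0,-0.041,0,0.05],[-0.042,0,-0.041,0,0.05],[-0.042,0,-0.040,0,0.05],[-0.020,0,-0.019,-0.017,0.05],[0,0,0,0,0.05]]'
python3 - <<'E'
from h import *
p=robot.camera_params('wrist')
im=robot.capture('wrist');cv2.imwrite('pics/w1.png',im[:,:,::-1])
delta([541.1,-149.4,214],76.2)
print(proj('wrist',[541.1,-149.4,155],p))
E
```

```text
clock: 1.98
position: [542.7, -158.9, 209.1]
tool_rot: [-1.568, 0.002, 1.324]
contact_force: [-0.8, 0.8, -0.9]
grip_width: 50.1
t 2.02 pos [ 542.3 -157.9  209.1] tool y [-0.004 -0.001 -1.   ] jaw deg 75.9 F [ 0.2 -0.7 -0.2] w 49.7
go tool xyz mm [ 7.9 -4.9  3.2] roll -0.005
[[287.16844715 221.66449382]]
```

View pics/w1.png

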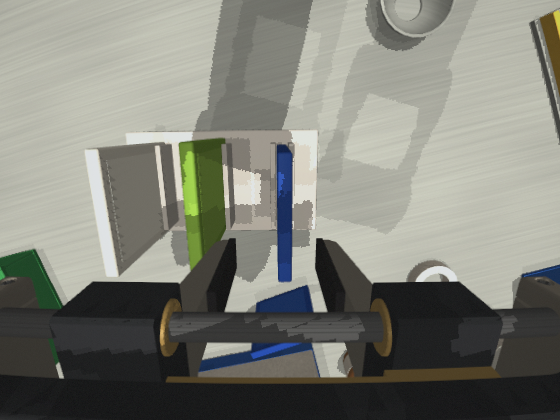

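The wrist view shows the blue board's top face from (284,147) to (286,280), with the fingers on either side of it. My estimate projects to (287,222), so it agrees to a few mm. I'll align, then go down. The target TCP z is about 114.

```bash
python3 -m pendant '[[0.007,0.005,0.004,-0.005,0.05],[0,0.025,0,0,0.05],[0,0.025,0,0,0.05],[0,0.020,0,0,0.05],[0,0,0,0,0.05]]'
python3 -c "
from h import *
delta([540.5,-150.2,114],76.2)"
```

```text
clock: 2.65
position: [536.7, -140.8, 131.4]
tool_rot: [-1.565, -0.0, 1.337]
contact_force: [-0.2, -0.6, 0.2]
grip_width: 49.9
t 2.65 pos [ 536.7 -140.8  131.4] tool y [-0.005  0.002 -1.   ] jaw deg 76.63 F [-0.2 -0.6  0.2] w 49.9
go tool xyz mm [-8.3 17.4 -5.9] roll 0.008
```

```bash
python3 -m pendant '[[-0.006,0,-0.005,0.008,0.05],[0,0.008,0,0,0.05],[0,0.008,0,0,0.05],[0,0,0,0,0.05],[0,0,0,0,0.05]]'
python3 - <<'E'
from h import *
delta([540.5,-150.2,114],76.2)
im=robot.capture('wrist');cv2.imwrite('pics/w2.png',im[:,:,::-1])
E
```

```text
clock: 3.28
position: [541.5, -147.6, 117.1]
tool_rot: [-1.569, 0.001, 1.33]
contact_force: [0.7, -0.2, 0.7]
grip_width: 50.0
t 3.27 pos [ 541.5 -147.6  117.1] tool y [-0.002 -0.    -1.   ] jaw deg 76.22 F [ 0.7 -0.2  0.7] w 50.0
go tool xyz mm [-2.8  3.1  0.4] roll 0.0
```

View pics/w2.png

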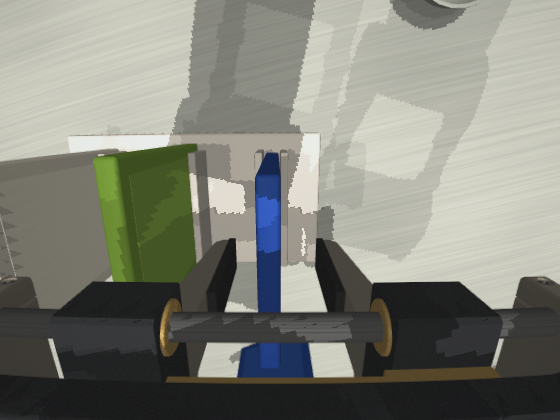

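The board's top (columns 257–280) sits between the fingertips (236–316), about 4 mm left of centre. I'll nudge −3 mm and then close.

```bash
python3 -m pendant '[[-0.003,0.002,0,0,0.05],[0,0,0,0,0.02],[0,0,0,0,0.0],[0,0,0,0,0.0],[0,0,0,0,0.0]]'
python3 -c "
from h import *
delta([540.5,-150.2,114],76.2)"
```

```text
clock: 3.95
position: [541.0, -150.9, 115.4]
tool_rot: [-1.57, 0.001, 1.33]
contact_force: [-0.4, -1.1, 0.8]
grip_width: 12.5
t 3.95 pos [ 541.  -150.9  115.4] tool y [-0.001 -0.001 -1.   ] jaw deg 76.21 F [-0.4 -1.1  0.8] w 12.5
go tool xyz mm [0.6 1.4 0.6] roll 0.0
```

Gripped at 12.5 mm. I'll lift straight up.

```bash
python3 -m pendant '[[0,-0.01,0,0,0],[0,-0.025,0,0,0],[0,-0.030,0,0,0],[0,-0.030,0,0,0],[0,-0.030,0,0,0]]'
python3 -m pendant '[[0,-0.02,0,0,0],[0,-0.01,0,0,0],[0,0,0,0,0],[0,0,0,0,0],[0,0,0,0,0]]'
python3 - <<'E'
from h import *
th=np.radians(12.2);X=np.array([np.cos(th),np.sin(th)]);Y=np.array([-X[1],X[0]])
t=np.array([502,269.2])-26*Y;print(t)
delta([*t,265],102.2)
im=robot.capture('scene');cv2.imwrite('pics/s3.png',im[:,:,::-1])
E
```

```text
clock: 4.58
position: [538.9, -149.6, 242.3]
tool_rot: [-1.563, -0.001, 1.33]
contact_force: [0.3, -0.1, -2.3]
grip_width: 12.0
clock: 5.2
position: [539.3, -149.6, 275.1]
tool_rot: [-1.565, -0.0, 1.331]
contact_force: [0.4, -0.1, -1.7]
grip_width: 11.7
[507.49444471 243.78718675]
t 5.2 pos [ 539.3 -149.6  275.1] tool y [-0.006  0.002 -1.   ] jaw deg 76.24 F [ 0.4 -0.1 -1.7] w 11.7
go tool xyz mm [374.5  11.  124.4] roll -0.453
```

View pics/s3.png

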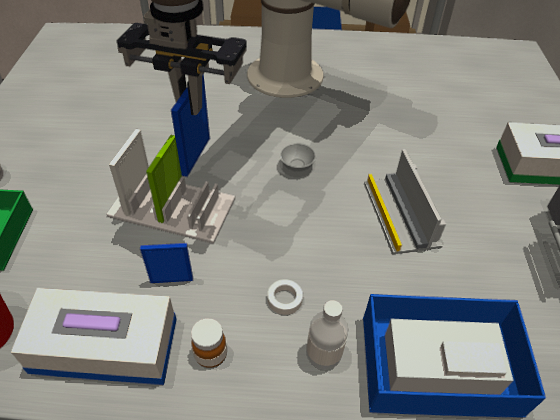

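The board is lifted clear at (193,125), and green (165,178) and white (128,172) still stand in the rack. Next I'll carry it to the stand.

```bash
python3 -m pendant '[[0.03,0,0.010,0,0],[0.045,0,0.015,0,0],[0.045,0,0.015,0,0],[0.045,0,0.015,0,0],[0.045,0,0.015,0,0]]'
python3 -m pendant '[[0.045,0,0.015,0,0],[0.04,0,0.013,0,0],[0.03,0,0.01,-0.1,0],[0.01,0,0,-0.12,0],[0,0,0,-0.12,0]]'
python3 -c "
from h import *
delta([507.5,243.8,265],102.2)"
```

```text
clock: 5.88
position: [519.9, 74.4, 272.0]
tool_rot: [-1.559, -0.001, 1.324]
contact_force: [1.1, -0.2, -1.2]
grip_width: 11.8
clock: 6.5
position: [509.4, 213.0, 269.3]
tool_rot: [-1.555, -0.005, 1.68]
contact_force: [0.1, 0.4, -1.4]
grip_width: 11.8
t 6.5 pos [509.4 213.  269.3] tool y [-0.016  0.003 -1.   ] jaw deg 96.23 F [ 0.1  0.4 -1.4] w 11.8
go tool xyz mm [30.8  4.4 -1.5] roll -0.104
```

```bash
python3 -m pendant '[[0.015,0,0,-0.06,0],[0.01,0,0,-0.035,0],[0,0,0,0,0],[0,0,0,0,0],[0,0,0,0,0]]'
python3 - <<'E'
from h import *
delta([507.5,243.8,265],102.2)
for n in('scene','top'):
    im=robot.capture(n);cv2.imwrite(f'pics/{n}4.png',im[:,:,::-1])
E
```

```text
clock: 7.12
position: [505.2, 239.5, 268.2]
tool_rot: [-1.553, -0.007, 1.776]
contact_force: [0.6, 0.3, -1.8]
grip_width: 11.5
t 7.12 pos [505.2 239.5 268.2] tool y [-0.018  0.003 -1.   ] jaw deg 101.77 F [ 0.6  0.3 -1.8] w 11.5
go tool xyz mm [ 3.7  3.1 -3.1] roll -0.008
```

View pics/scene4.png

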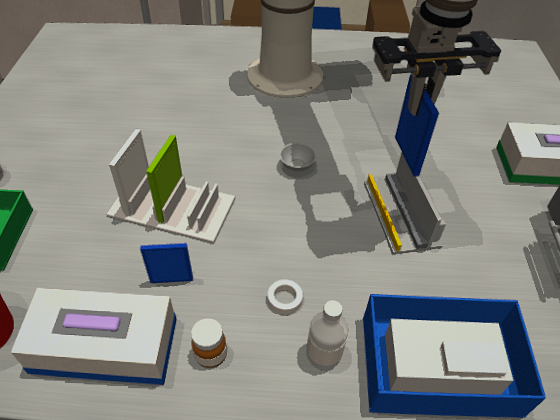

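View pics/top4.png

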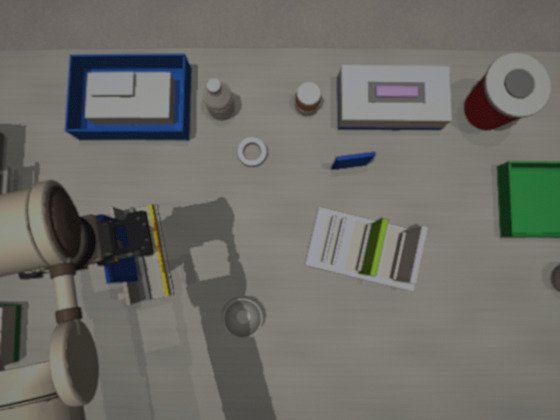

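The board hangs over the stand. In the scene view it runs along the stand, with its foot near (415,170). I'll fine-align it and descend in stages.

```bash
python3 -m pendant '[[0.003,0.02,-0.003,-0.008,0],[0,0.03,0,0,0],[0,0.03,0,0,0],[0,0.01,0,0,0],[0,0,0,0,0]]'
python3 -c "
from h import *
delta([507.5,243.8,114],102.2)"
```

```text
clock: 7.85
position: [507.8, 242.6, 177.9]
tool_rot: [-1.558, -0.007, 1.782]
contact_force: [0.8, -0.0, -1.9]
grip_width: 12.1
t 7.85 pos [507.8 242.6 177.9] tool y [-0.014  0.004 -1.   ] jaw deg 102.09 F [ 0.8 -0.  -1.9] w 12.1
go tool xyz mm [ 0.8 63.9 -0.8] roll -0.002
```

```bash
python3 -m pendant '[[0,0.015,0,0,0],[0,0.02,0,0,0],[0,0.005,0,0,0],[0,0,0,0,0],[0,0,0,0,0]]'
python3 - <<'E'
from h import *
delta([507.5,243.8,114],102.2)
im=robot.capture('scene')[:,:,::-1];cv2.imwrite('pics/s5.png',cv2.resize(im[60:270,340:480],None,fx=2.8,fy=2.8,interpolation=cv2.INTER_CUBIC))
E
```

```text
clock: 8.48
position: [510.2, 243.3, 140.3]
tool_rot: [-1.565, -0.007, 1.782]
contact_force: [1.1, -0.8, -0.9]
grip_width: 11.9
t 8.47 pos [510.2 243.3 140.3] tool y [-0.007  0.005 -1.   ] jaw deg 102.08 F [ 1.1 -0.8 -0.9] w 11.9
go tool xyz mm [ 0.9 26.3  2.4] roll -0.002
```

View pics/s5.png

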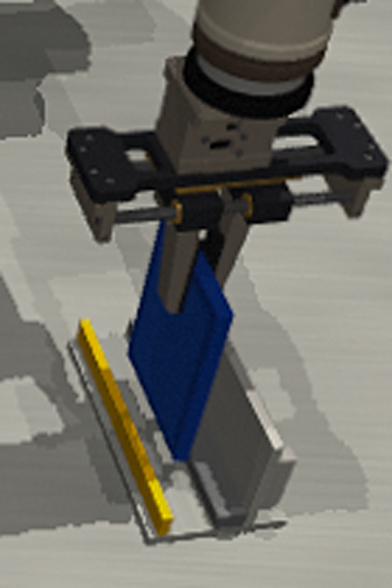

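In the crop the foot (near edge at (185,460)) hangs over the channel between the lip and the step. I'll lower it slowly until it touches.

```bash
python3 -m pendant '[[0,0.010,0.002,0,0],[0,0.008,0,0,0],[0,0.003,0,0,0],[0,0,0,0,0],[0,0,0,0,0]]'
python3 -c "
from h import *
delta([507.5,243.8,114],102.2)"
```

```text
clock: 9.15
position: [508.3, 243.1, 118.4]
tool_rot: [-1.566, -0.007, 1.782]
contact_force: [1.3, 0.4, -2.1]
grip_width: 11.6
t 9.15 pos [508.3 243.1 118.4] tool y [-0.006  0.006 -1.   ] jaw deg 102.08 F [ 1.3  0.4 -2.1] w 11.6
go tool xyz mm [0.8 4.5 0.6] roll -0.002
```

```bash
python3 -m pendant '[[0,0.002,0,0,0],[0,0.002,0,0,0],[0,0.001,0,0,0],[0,0,0,0,0],[0,0,0,0,0]]'
python3 - <<'E'
from h import *
delta([507.5,243.8,114],102.2)
im=robot.capture('scene')[:,:,::-1];cv2.imwrite('pics/s6.png',cv2.resize(im[60:270,340:480],None,fx=2.8,fy=2.8,interpolation=cv2.INTER_CUBIC))
E
```

```text
clock: 9.78
position: [508.7, 243.2, 113.6]
tool_rot: [-1.567, -0.007, 1.782]
contact_force: [-0.4, -0.1, -0.7]
grip_width: 12.5
t 9.78 pos [508.7 243.2 113.6] tool y [-0.005  0.006 -1.   ] jaw deg 102.08 F [-0.4 -0.1 -0.7] w 12.5
go tool xyz mm [ 0.8 -0.4  1.1] roll -0.002
```

View pics/s6.png

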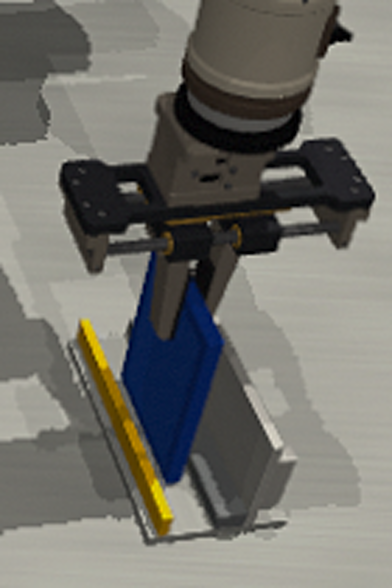

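The foot is in the channel, with its near corner at (175,480) in the crop, and the weight is starting to come off the wrist. I'll lower 1 mm more.

```bash
python3 -m pendant '[[0,0.001,0,0,0],[0,0,0,0,0],[0,0.001,0,0,0],[0,0,0,0,0],[0,0,0,0,0]]'
```

```text
clock: 10.45
position: [509.3, 243.4, 113.5]
tool_rot: [-1.569, -0.007, 1.782]
contact_force: [-1.1, -0.6, 1.3]
grip_width: 11.4
```

The board stands on the floor (+1.3 N upward). I'll open partway, then carry it over towards the panel between the open fingers.

```bash
python3 -m pendant '[[0,0,0,0,0.025],[0,0,0,0,0.04],[0.004,0,0,0,0.045],[0.004,0,0,0,0.045],[0.004,0,0,0,0.045]]'
python3 - <<'E'
from h import *
delta([507.5,243.8,114],102.2)
im=robot.capture('scene')[:,:,::-1];cv2.imwrite('pics/s7.png',cv2.resize(im[60:270,340:480],None,fx=2.8,fy=2.8,interpolation=cv2.INTER_CUBIC))
E
```

```text
clock: 11.08
position: [506.9, 255.9, 113.3]
tool_rot: [-1.569, -0.007, 1.781]
contact_force: [-0.2, 0.2, -0.2]
grip_width: 45.0
t 11.07 pos [506.9 255.9 113.3] tool y [-0.003  0.006 -1.   ] jaw deg 102.07 F [-0.2  0.2 -0.2] w 45.0
go tool xyz mm [-11.9  -0.7   1.9] roll -0.002
```

View pics/s7.png

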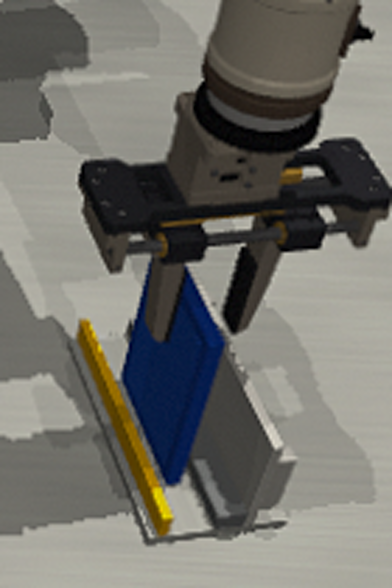

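The board stands on its own, upright, with the rear finger just behind it. Now I'll push it over gently.

```bash
python3 -m pendant '[[0.004,0,0,0,0.045],[0.004,0,0,0,0.045],[0.004,0,0,0,0.045],[0.004,0,0,0,0.045],[0.004,0,0,0,0.045]]'
python3 -m pendant '[[0.004,0,0,0,0.045],[0.004,0,0,0,0.045],[0.004,0,0,0,0.045],[0,0,0,0,0.045],[0,0,0,0,0.045]]'
python3 - <<'E'
from h import *
delta([507.5,243.8,114],102.2)
im=robot.capture('scene')[:,:,::-1];cv2.imwrite('pics/s8.png',cv2.resize(im[60:270,340:480],None,fx=2.8,fy=2.8,interpolation=cv2.INTER_CUBIC))
E
```

```text
clock: 11.75
position: [502.2, 277.2, 113.5]
tool_rot: [-1.569, -0.007, 1.782]
contact_force: [0.3, -0.8, 0.6]
grip_width: 45.0
clock: 12.38
position: [499.5, 290.1, 113.6]
tool_rot: [-1.569, -0.007, 1.782]
contact_force: [-0.7, 0.3, 1.0]
grip_width: 44.7
t 12.38 pos [499.5 290.1 113.6] tool y [-0.003  0.007 -1.   ] jaw deg 102.12 F [-0.7  0.3  1. ] w 44.7
go tool xyz mm [-47.   -0.8   1.9] roll -0.001
```

View pics/s8.png

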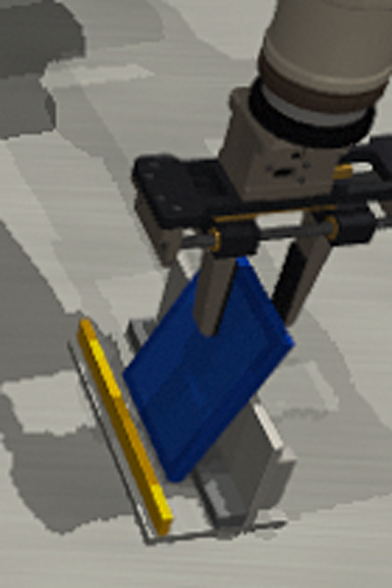

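The board now leans on the panel, and by geometry it is clear of both fingers (forces are about zero). I'll withdraw straight up.

```bash
python3 -m pendant '[[0,-0.005,0,0,0.045],[0,-0.01,0,0,0.045],[0,-0.015,0,0,0.05],[0,-0.02,0,0,0.05],[0,-0.02,0,0,0.05]]'
python3 -m pendant '[[0,-0.04,0,0,0.05],[0,-0.05,0,0,0.05],[0.05,-0.02,0,0,0.05],[0.05,0,0,0,0.05],[0.05,0,0,0,0.05]]'
python3 -m pendant '[[0.05,0,0.02,0,0.05],[0.05,0,0.02,0,0.05],[0.02,0,0,0,0.05],[0,0,0,0,0.05],[0,0,0,0,0.05]]'
python3 - <<'E'
from h import *
for n in('scene','top'):
    im=robot.capture(n);cv2.imwrite(f'pics/{n}9.png',im[:,:,::-1])
delta([0,0,0])
E
```

```text
clock: 13.05
position: [499.5, 289.1, 187.6]
tool_rot: [-1.568, -0.007, 1.782]
contact_force: [0.7, 0.3, -0.7]
grip_width: 49.9
clock: 13.68
position: [471.0, 436.4, 313.1]
tool_rot: [-1.582, -0.01, 1.775]
contact_force: [1.8, 0.1, 0.3]
grip_width: 49.9
clock: 14.3
position: [404.3, 551.5, 320.1]
tool_rot: [-1.588, -0.013, 1.778]
contact_force: [-0.2, 0.2, 0.3]
grip_width: 49.8
t 14.4 pos [404.6 551.2 320. ] tool y [ 0.014  0.016 -1.   ] jaw deg 101.85 F [ 0.4 -0.5  0.6] w 50.1
go tool xyz mm [-460.6  305.5  514.2] roll None
```

View pics/scene9.png

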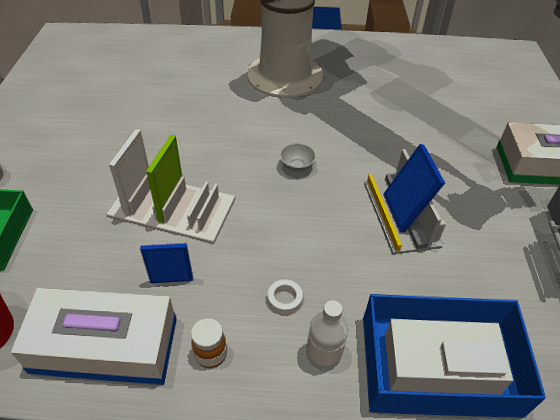

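View pics/top9.png

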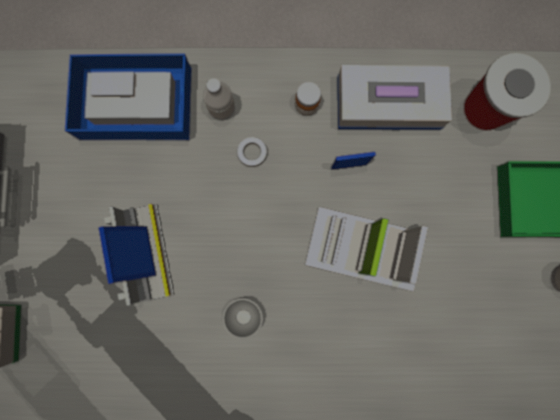

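Both views show the board leaning on the panel on its own (scene (415,187), top (128,253)), the arm clear, and green and white still in place. I'll triangulate the board's front-face corners as a numeric check.

```bash
python3 - <<'E'
from h import *
out=[]
for n,(x0,x1,y0,y1) in (('scene',(375,455,135,245)),('top',(92,170,215,295))):
    a=cv2.imread(f'pics/{n}9.png');c=cv2.resize(a[y0:y1,x0:x1],None,fx=5.2,fy=5.2,interpolation=cv2.INTER_CUBIC)
    h=cv2.cvtColor(a,cv2.COLOR_BGR2HSV);m=((h[...,0]>100)&(h[...,0]<130)&(h[...,1]>120))
    r=np.zeros_like(m);r[y0:y1,x0:x1]=1;m=(m&r).astype(np.uint8)
    k=max(cv2.findContours(m,0,2)[0],key=cv2.contourArea)
    print(n,cv2.approxPolyDP(k,3,True)[:,0].tolist());out.append(cv2.resize(c,(400,550)))
cv2.imwrite('pics/c9.png',np.hstack(out))
E
```

```text
scene [[423, 144], [384, 193], [400, 231], [409, 226], [444, 183]]
top [[99, 228], [109, 283], [154, 274], [145, 227]]
```

View pics/c9.png

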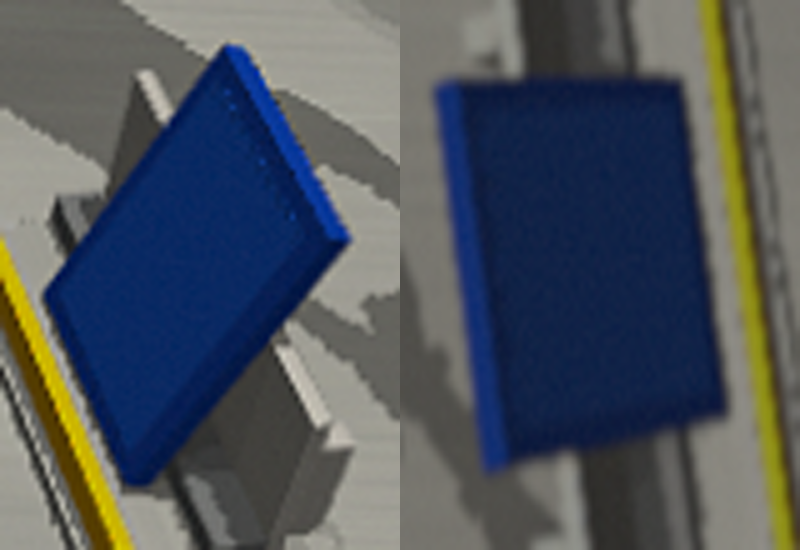

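```bash
python3 - <<'E'
from h import *
s=np.array([[125,485],[45,298],[335,245],[225,55]])/5+[375,135]
t=(np.array([[683,80],[725,412],[462,82],[505,455]])-[400,0])/[5.128,6.875]+[92,215]
o1,d1=ray('scene',s);o2,d2=ray('top',t);P=[]
for a,b in zip(d1,d2):
    k=np.linalg.lstsq(np.c_[a,-b],o2-o1,rcond=None)[0];p,q=o1+a*k[0],o2+b*k[1];P.append((p+q)/2);print('gap',np.linalg.norm(p-q).round(1))
P=np.array(P);th=np.radians(12.2);Rz=np.array([[np.cos(th),np.sin(th),0],[-np.sin(th),np.cos(th),0],[0,0,1]])
Q=(P-[502,269.2,0])@Rz.T;print(Q.round(1))
z=Q[2:].mean(0)-Q[:2].mean(0);x=Q[[0,2]].mean(0)-Q[[1,3]].mean(0)
n=np.cross(z,x);n/=np.linalg.norm(n);n*=np.sign(n[1])
print('size',np.linalg.norm(z),np.linalg.norm(x),'tilt',np.arccos(z[2]/np.linalg.norm(z)),'yaw err',np.arctan2(x[1],x[0]),'centre',Q.mean(0)+6*n)
E
```

```text
gap 1.0
gap 0.5
gap 4.6
gap 0.4
[[ 54.9 -29.2   9.4]
 [-51.1 -28.3   8.5]
 [ 55.7  22.7 139.8]
 [-49.7  21.4 141.8]]
size 141.29833195106204 105.69759884450312 tilt 0.3677971062973605 yaw err 0.0012863872670650777 centre [ 2.405419    2.25799552 72.71033768]
```

All values are well inside the limits: tilt 0.37 rad, centre about (2, 2, 73) mm in the stand frame, yaw error about 0. I'll hand it in.

```bash
python3 -c "
from bench import robot
print(robot.sign_off(), robot.read_state()['clock'])"
```

```text
the job is handed in; nothing more can be done
the job is handed in; nothing more can be done
```

The blue board is leaning on the stand by itself, and I handed the job in at about 14.4 s. I pinched the larger blue board in the rack from above, lifted it out and lowered its foot into the channel. I then opened the fingers, tipped it onto the panel with the rear finger and backed the arm away.

**Board position:** triangulating from both cameras gave a tilt of 0.37 rad. The centre was at about (2, 2, 73) mm in the stand frame, with its width parallel to the stand within 0.01 rad. All of these are inside the limits.

**Other boards and gripper:** by eye, the green and white boards stood unmoved in the rack. The gripper was far from everything, with forces near zero.

**Checks that disagreed or were not made:**
- One of the four triangulated corners had a 4.6 mm gap between the two views; the others were within 1 mm.
- The board measured 3–4 mm smaller than its given size, which comes from picking corners in the pictures.
- I did not measure its speed directly; I judged it at rest from its leaning pose, and the pictures were taken about 1.9 s after the fingers began to withdraw.

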